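# Lock the stage plate with a mallet blow

## Robot

A 6-joint arm with a two-finger parallel gripper is mounted at the origin on the work surface. World frame = base frame: x ahead of the robot, y to its left, z up, the work surface at z = 0. Lengths are in m, angles in rad, forces in N, time in s.
With the tool pointing down it reaches from about 0.375 to 0.9 m from the base axis. Payload 3.1 kg.
Tool frame: the origin (TCP) lies at the very end of the fingers, on their centre line; the grasp point (between the pads) lies 19 mm behind it (r.tcp_to_grasp is the distance from the TCP to the grasp point, in m); y points along the fingers, x is the direction in which the jaws open and shut, and the axes are right-handed (so a half turn about y gives the same grasp; the last joint's range is limited). The gripper opens to 85 mm and grips with 20 to 120 N. Pads are 22 mm wide; open, the fingers measure 114 mm over their backs; the gripper's body (76 mm by 85 mm) begins 54 mm behind the grasp point. The pads swing forward as they close: fully open they stand 13 mm farther back than shut.
Start: joints at [-1.446, 0.527, 1.433, -0, 1.181, -0.178], TCP at [0.187, -0.596, 0.231] pointing down, gripper open.
Joint ranges: [-3.08, 3.08], [-0.75, 2.2], [0.22, 2.44], [-1.43, 4.57], [0, 2.65], [-2.85, 2.85]. Speed limits (rad/s): [2.79, 2.79, 3.14, 3.14, 3.14, 3.14].

## Interface

Orientations are given as [roll, pitch, yaw] about the fixed x, y, z axes, in that order (R = Rz(yaw) Ry(pitch) Rx(roll)).
In Python, from bench import status, cams, ticket, spotter, r gives the robot as it stands.
- The arm moves only by the shell command python3 -m handwheel 'ROWS' [FORCE]. ROWS is text: rows parted by semicolons, each of 7 numbers parted by spaces: the turn, a rotation vector about the tool's x, y, z in rad, then the shift along the tool's x, y, z in mm, then the opening, from 0 (shut) to 1 (fully open). In form: wx wy wz tx ty tz fingers; .... A call has 1 to 10 rows; each row shifts and turns the commanded pose from where the row before left it, along the tool's axes as they then stand; what a row does not reach is not made up. A row lasts 1/8 s, in which the tool goes at most 62.5 mm and 10.7 degrees, less where a joint would pass 70% of its speed; a pose out of reach is approached as far as the arm can. A call with a gripper value outside its range is refused whole. The fingers move at their own pace and stop on an object; FORCE is the grip in N (left out, the last holds). Time passes only in rows, so rows that do not move let the fingers close. It gives the time, the measured TCP pose, the force and the opening at its end, in the units of the state.
- status.observe(): the state, without advancing time (a new reading comes with each control period).
- cams.snapshot(name): name is "side" or "top" or "wrist"; returns the picture (420x560x3 uint8, red, green, blue); there is no depth.
- cams.camera_params(name): a dict with "fx", "fy", "cx", "cy" (pixels), "R" (3x3) and "t" (3): a world point X has camera coordinates R X + t. Camera axes: x right, y down, z forward; pixel columns grow to the right and rows downward; lengths in m; the calibration is good to about 2 mm. A picture is of the moment at which its call begins: read the wrist's pose just before it. camera_params takes no time and is no camera call; for the wrist camera it gives the pose at the moment of the call.
- ticket.sign_off(): hands the job in, once; it reports no verdict.
Trained networks look in the newest picture that a camera, given by its name, has taken for a name from the list of things; names that differ only in an ending like _2 or _b are one class to them, and where a whole thing is asked for, a point or a joint stands for the part that bears it (a point fixed in the world has none). Each returns a list of dicts, best first, with "conf" (0 to 1); they miss things now and then, are a little off and sometimes report something else, mostly with a low value. They report only what shows in the picture. A call takes as long as a camera call. They do not tell look-alikes from the thing itself.
- spotter.look_for(camera, label): "pixel" ([column, row] in pixels, amid what is visible of it).
- spotter.silhouettes(camera, label): "pixels" (420x560 bool, what is visible of it) and "pixel" ([column, row] in pixels, amid what is visible of it).
- spotter.landmark_of(camera, label): "pixel" ([column, row] in pixels: a listed point, or the origin of a listed thing).
The state is a dict: "time_s": time; "joint_positions": joint angles; "joint_velocities": joint speeds; "tau": joint torques, N m; "position": TCP position; "orientation": TCP orientation; "contact_force": force on the tool from outside, world axes, zero at the start; "ft_torque": the same for the moment, N m; "finger_gap": finger opening in m.
Only numpy, scipy, OpenCV 4.12 (cv2) and the standard library are available. Lean on these libraries where they do the work, as an engineer would, in place of code of your own. Each camera call takes 0.05 s, during which the arm holds its last target.

## Task

Turn the loose plate on the grey base so that its notched, blue-marked edge lies squarely against the stop bar with the notch under the bracket's pin. Then pick up the mallet and, with its face, knock the red-headed pin fully home through the notch, with a brisk blow or several (not a slow push, and never with the fingers), and put the mallet back on its rest as you found it. Leave the jar, the tip box and the dish alone.

Things in the scene. Friction and masses are not known exactly. Their poses are not given: they have to be found in the camera images.
- fixture: Fixed grey deck 200 x 160 mm, top at 20 mm; origin centre of underside. A stop bar (120 mm along y, 15 mm above deck) crosses its +x end; its stop face looks to -x, at x = 75 mm. Mid-bar a steel bracket 34 mm wide reaches over the deck from x = 91 to 55 mm, underside 15 mm and top 25 mm above the deck. It carries the upright red-headed lock pin at x = 66, y = 0.
- stop_face (a point): Point on the deck at the foot of the stop face, mid-length (directly below the bracket); axes as the fixture's.
- lock_pin (a joint): Pin travel, m: 0 up, 0.014 home (red head, 18 mm wide, 6 mm thick, resting on the bracket). Steel shank 6 mm wide; up, its tip is level with the bracket's underside; home, it reaches nearly to the deck, through the plate's notch. Resists with 6 to 8 N (spring and friction) and stays where left. Solid plate below blocks it.
- pin_top (a point): Centre of the pin's red head, on its top face: 65 mm above the bench when up, 51 mm when home.
- plate: Loose aluminium plate 90 x 70 x 10 mm (x, y, z), 0.18 kg, on the deck, wrongly turned; origin centre of underside. Its +x edge has in its middle a notch 16 mm wide, 18 mm deep, flanked by two blue strips. A square black grip post 18 x 18 mm, top 42 mm above the underside, stands at x = -22, y = 0, sides parallel to the plate's. Placed right, its +x points along the fixture's +x.
- notch (a point): Middle of the notched edge's line (centre of the notch's mouth), on the underside of the plate: x = +45 mm of the plate.
- post_top (a point): Centre of the top of the plate's black post.
- mallet: Loose mallet, 0.25 kg. Upright round head 32 mm wide, 80 mm long, a yellow face at each end. Wooden handle 16 mm wide (y) x 20 mm tall, level, runs to -x from mid-head and ends 165 mm from the head's axis; its centreline is at z = 40 mm. Origin: centre of the lower striking face; z up the head. Starts on its rest, head upright, handle level.
- mallet_grip (a point): Place to grip the handle, at x = -50, z = 40 mm of the mallet (52 mm above the bench on the rest).
- mallet_rest: Fixed white rest: base 200 x 80 x 10 mm, origin centre of underside. A black rubber pad 50 x 50 mm at x = 70 mm, top at 12 mm, carries the mallet's lower face; a fork at x = -60 mm (16 mm along x) carries the handle: slot 30 mm wide, its floor at 42 mm, its cheeks' tops at 54 mm above the bench.
- rest_pad (a point): Centre of the top of the rest's rubber pad: where the mallet's origin lies when the mallet is on its rest (x axes alike).
- bottle: Bystander: clear glass jar with a metal cap, 70 mm diameter, 110 mm tall, origin centre of its underside. Leave alone.
- tip_box: Bystander: blue pipette-tip box with a clear cover, 85 x 120 x 65 mm, origin centre of its underside. Leave alone.
- dish: Bystander: white ceramic dish, 90 mm diameter, 22 mm tall, origin centre of its underside. Leave alone.
There are look-alikes about, which are no part of the job. There is more than one size of the mallet_rest; the job needs the middle-sized. Several things have the shape of the plate; the one meant has the colours described above.

How it is judged:
On the way, in this order (a step that is already met when the one before it is completed fails the run):
1. the plate lies flat on the deck, its notched edge square against the stop bar, with the pin still up (x of notch in the frame of fixture above 0.0715 m and y of notch in the frame of fixture between -0.005 and 0.005 m and angle between the x axis of plate and the x axis of fixture, either way round below 0.12 rad and height (world z) of notch below 0.024 m and angle between plate's own z axis and vertical below 0.08 rad and value of joint lock_pin below 0.004 m), for 0.2 s.
2. the mallet strikes the pin: the pin moves down at over 0.04 m/s under the mallet (contact force between mallet and lock_pin above 1 N and velocity of joint lock_pin above 0.04 m/s).
At the end, for the whole second after the job is handed in: Plate flat, notched edge within 3.5 mm of the stop face, notch within 5 mm of centre, square within 0.12 rad; pin travel over 12 mm; mallet still, on its rest: lower face within 20 mm of the pad's centre, in line with the rest within 0.15 rad, upright within 0.12 rad (x of notch in the frame of fixture above 0.0715 m and y of notch in the frame of fixture between -0.005 and 0.005 m and angle between the x axis of plate and the x axis of fixture, either way round below 0.12 rad and height (world z) of notch below 0.024 m and angle between plate's own z axis and vertical below 0.08 rad and value of joint lock_pin above 0.012 m and horizontal distance between mallet and rest_pad below 0.02 m and distance between mallet and rest_pad below 0.022 m and angle between the x axis of mallet and the x axis of mallet_rest, either way round below 0.15 rad and angle between mallet's own z axis and vertical below 0.12 rad and linear speed of mallet below 0.02 m/s); the robot touches nothing.
It fails at once if the fingers or arm press the pin (contact force between any of the fingers, the arm and lock_pin above 2 N).
It fails at once if a bystander is shifted by more than 20 mm (distance of any of bottle, tip_box, dish from where it was at the start of the episode above 0.02 m).
It also fails if it takes over 58 s, if anything falls off the work surface, if the arm or the gripper's body presses on something with over 40 N, if the wrist force passes 120 N, or if a joint passes its speed limit or range.

## Working session

There is one attempt and no reset: what is moved stays moved. The work goes in short steps, Python scripts to look and compute and a shell command to move; the robot and the scene stay as the last step left them, time stands still between calls to the robot, and variables do not carry over. Pictures are saved under pics/ and viewed, and the job is handed in when it is done.

```bash
ls; mkdir -p pics
python3 - <<'E'
from bench import status,cams,ticket,spotter,r
import cv2
print(status.observe())
for n in ("top","side","wrist"):
    im=cams.snapshot(n); cv2.imwrite(f"pics/{n}0.png",im[...,::-1])
    p=cams.camera_params(n); print(n,p)
print(r.tcp_to_grasp)
E
```

```text
pics
{'time_s': 0.0, 'joint_positions': array([-1.44550689e+00,  5.28471936e-01,  1.43388605e+00,  4.02951296e-05,
        1.18138279e+00, -1.78496070e-01]), 'joint_velocities': array([ 0.00248892, -0.00098256, -0.00024435, -0.00087358, -0.00044925,
       -0.000102  ]), 'tau': array([-8.56831430e-04, -4.42359710e+01, -1.78027171e+01, -2.65336239e-04,
        8.29035096e-03,  1.46625251e-06]), 'position': array([ 0.18691129, -0.59566259,  0.23033523]), 'orientation': array([-1.57037827,  0.00210738, -1.26702572]), 'contact_force': array([ 0.10326404,  0.50276791, -0.22213226]), 'ft_torque': array([ 0.04378007, -0.00086965,  0.00229125]), 'finger_gap': 0.08520346506944651}
top {'fx': 386.8819979973192, 'fy': 386.8819979973192, 'cx': 276.0865108571299, 'cy': 211.67742086279867, 'R': array([[-0.02232412, -0.99963047, -0.01550963],
       [-0.99715818,  0.02338006, -0.07161653],
       [ 0.07195268,  0.01386678, -0.99731165]]), 't': array([0.01316593, 0.5388422 , 1.19866452])}
side {'fx': 415.4385701123194, 'fy': 415.4385701123194, 'cx': 280.64966168254495, 'cy': 204.70347052433524, 'R': array([[-0.71341889, -0.70072953,  0.00340747],
       [-0.43876949,  0.44291307, -0.78186274],
       [ 0.5463651 , -0.55929074, -0.62344129]]), 't': array([0.35093676, 0.29042373, 0.94354697])}
wrist {'fx': 376.3283912407921, 'fy': 376.3283912407921, 'cx': 282.09677411462053, 'cy': 209.24724272372035, 'R': array([[ 0.29875579, -0.95432781, -0.00184441],
       [-0.9206775 , -0.28872907,  0.26265654],
       [-0.25119298, -0.07677205, -0.96488763]]), 't': array([-0.62365141, -0.03561177,  0.37798019])}
0.0187
```

View pics/top0.png

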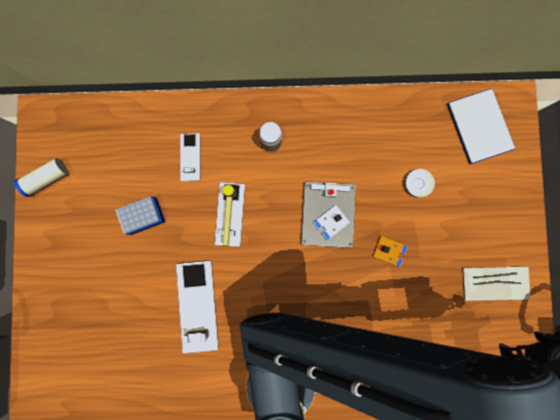

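View pics/side0.png

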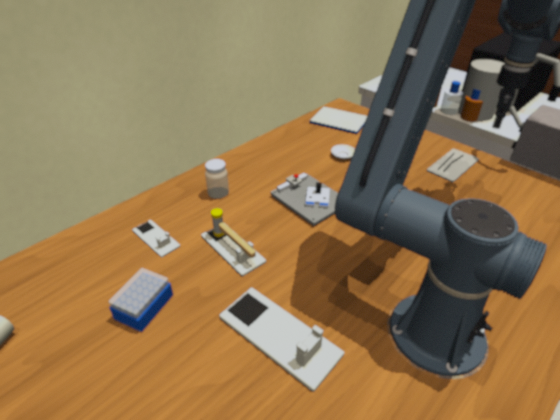

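View pics/wrist0.png

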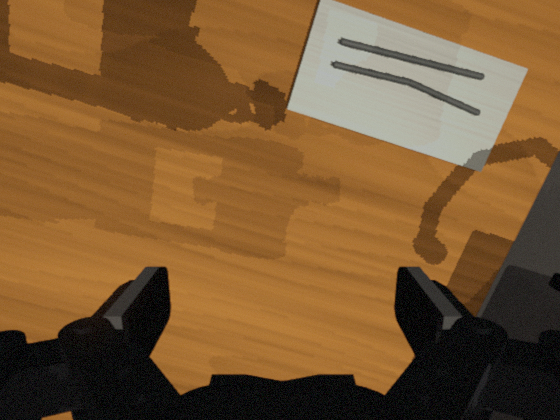

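The top view shows the mallet on its rest at (230,212), the fixture at (329,215), a white plate on it at (333,222) and an orange look-alike plate at (390,250). It also shows a large empty rest at (197,307) and a small one at (190,157).

```bash
cat > h.py <<'E'
import numpy as np,cv2
from bench import status,cams,ticket,spotter,r
from scipy.spatial.transform import Rotation as Ro
def ray(p,px):
    R=np.array(p['R']);t=np.array(p['t'])
    d=R.T@np.array([(px[0]-p['cx'])/p['fx'],(px[1]-p['cy'])/p['fy'],1.]);return -R.T@t,d
def onz(p,px,z):
    c,d=ray(p,px);return c+d*(z-c[2])/d[2]
def proj(p,X):
    c=np.array(p['R'])@np.array(X)+p['t'];return np.array([p['fx']*c[0]/c[2]+p['cx'],p['fy']*c[1]/c[2]+p['cy']])
def crop(im,u0,v0,u1,v1,k,name):
    cv2.imwrite(name,cv2.resize(im[v0:v1,u0:u1,::-1],None,fx=k,fy=k,interpolation=cv2.INTER_CUBIC))
E
python3 - <<'E'
from h import *
for n in ("top","side"):
    im=cams.snapshot(n); p=cams.camera_params(n)
    if n=="top": crop(im,170,110,440,280,2.9,"pics/topc.png")
    else: crop(im,190,140,350,280,4.5,"pics/sidec.png")
    for l,z in (("post_top",.062),("notch",.02),("stop_face",.02),("pin_top",.065),("fixture",0),("mallet",.012),("mallet_grip",.052),("rest_pad",.012),("mallet_rest",0),("plate",.02)):
        for d in spotter.landmark_of(n,l)[:4]:
            print(n,l,np.round(d['pixel'],1),round(d['conf'],2),np.round(onz(p,d['pixel'],z),4))
print(status.observe()['time_s'])
E
```

```text
top post_top [340.  215.6] 0.72 [ 0.5195 -0.193   0.062 ]
top post_top [388.4 247.1] 0.71 [ 0.4213 -0.3348  0.062 ]
top notch [401.1 256.6] 0.75 [ 0.39   -0.3842  0.02  ]
top notch [145.6 211.8] 0.74 [0.5482 0.4136 0.02  ]
top notch [322.8 234.4] 0.59 [ 0.4643 -0.1437  0.02  ]
top stop_face [329.  187.7] 0.81 [ 0.6109 -0.1677  0.02  ]
top pin_top [329.  213.5] 0.56 [ 0.5264 -0.1596  0.065 ]
top pin_top [332.1 189.7] 0.37 [ 0.5986 -0.1713  0.065 ]
top fixture [329.1 214.5] 0.86 [ 0.5274 -0.1678  0.    ]
top mallet [233.1 196.4] 0.78 [0.5915 0.1366 0.012 ]
top mallet_grip [226.1 205.4] 0.91 [0.5596 0.1536 0.052 ]
top rest_pad [190.4 140. ] 0.9 [0.7775 0.2718 0.012 ]
top rest_pad [193.5 275. ] 0.71 [0.3462 0.2648 0.012 ]
top rest_pad [269.8 138.6] 0.7 [0.7753 0.0159 0.012 ]
top rest_pad [234.7 188.4] 0.65 [0.617  0.1311 0.012 ]
top mallet_rest [230.2 212.7] 0.78 [0.5406 0.1482 0.    ]
top mallet_rest [196.9 304.9] 0.74 [0.2515 0.2574 0.    ]
top mallet_rest [193.6 153.8] 0.64 [0.7349 0.2645 0.    ]
top plate [330.4 224. ] 0.9 [ 0.4963 -0.1684  0.02  ]
top plate [391.3 250.4] 0.73 [ 0.40
[... 191 characters left out ...]
5 ]
side fixture [309.1 200.6] 0.69 [ 0.5261 -0.1641  0.    ]
side mallet [220.2 237.3] 0.68 [0.583  0.1504 0.012 ]
side mallet_grip [230.6 226.7] 0.59 [0.56   0.1278 0.052 ]
side mallet_grip [307.2 201.5] 0.58 [ 0.4848 -0.1051  0.052 ]
side mallet_grip [144.4 309.1] 0.58 [0.4843 0.4425 0.052 ]
side rest_pad [143.3 226.4] 0.9 [0.7776 0.2779 0.012 ]
side rest_pad [216.9 229.1] 0.63 [0.6167 0.1352 0.012 ]
side rest_pad [251.  308.5] 0.58 [0.3399 0.2546 0.012 ]
side mallet_rest [231.6 249.7] 0.79 [0.5322 0.1525 0.    ]
side mallet_rest [156.4 240.5] 0.73 [0.7118 0.2784 0.    ]
side mallet_rest [278.  337.6] 0.59 [0.2449 0.26   0.    ]
side plate [317.4 198.2] 0.75 [ 0.4994 -0.1716  0.02  ]
1.25
```

View pics/topc.png

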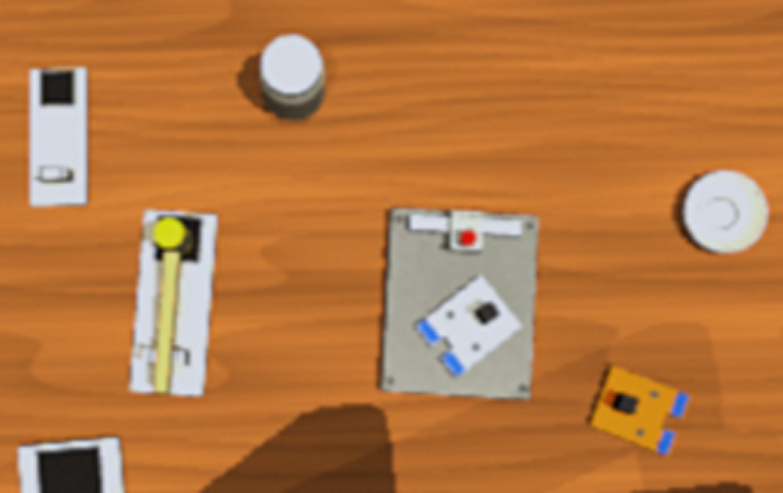

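View pics/sidec.png

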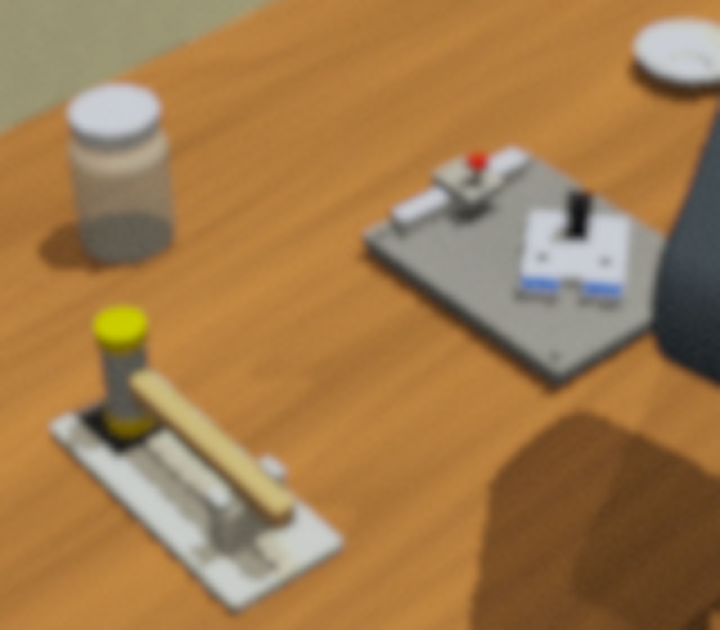

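The target plate is the white one with blue strips on the grey deck: post near (337,217), notch near (322,229). The other candidate is orange, lies on the bench at (390,250), and is excluded by its colour. The right rest is the middle-sized one carrying the mallet at (230,212), not the small one at (190,157) or the large one at (197,307). Next is a move to get a wrist view.

```bash
cat >> h.py <<'E'
from scipy.optimize import fsolve
def sim(p,y,rows):
    p=np.array(p,float).copy()
    for wy,tx,ty,tz in rows:
        p+=np.array([tx*np.cos(y)-tz*np.sin(y),tx*np.sin(y)+tz*np.cos(y),-ty])/1000; y-=wy
    return p,y
def cur():
    s=status.observe();return s['position'],s['orientation'][2]
def plan(tp,ty,N,p=None,y=None):
    if p is None:p,y=cur()
    wy=(y-ty)/N
    def f(v): return sim(p,y,[(wy,v[0],v[1],v[2])]*N)[0]-tp
    v=fsolve(f,[0,0,0]);print("N",N,"wy %.4f tx %.2f ty %.2f tz %.2f"%(wy,*v),"norm %.1f"%np.linalg.norm(v));return v
E
python3 - <<'E'
from h import *
p=cams.camera_params("wrist");c,d=ray(p,(280,210))
tp,y=cur();R=Ro.from_euler('xyz',status.observe()['orientation']).as_matrix()
print("cam rel tool",R.T@(c-tp),"dir",R.T@d)
plan(np.array([.50,-.19,.23]),.87,12)
E
```

```text
cam rel tool [-0.0003102  -0.14232328  0.06457585] dir [-0.0058859   0.96428153 -0.26488022]
N 12 wy -0.1781 tx 18.76 ty 0.11 tz 48.54 norm 52.0
```

```bash
python3 -m handwheel '0 -0.178 0 18.8 0 48.5 1;0 -0.178 0 18.8 0 48.5 1;0 -0.178 0 18.8 0 48.5 1;0 -0.178 0 18.8 0 48.5 1;0 -0.178 0 18.8 0 48.5 1;0 -0.178 0 18.8 0 48.5 1;0 -0.178 0 18.8 0 48.5 1;0 -0.178 0 18.8 0 48.5 1;0 -0.178 0 18.8 0 48.5 1;0 -0.178 0 18.8 0 48.5 1' 40
python3 -m handwheel '0 -0.178 0 18.8 0 48.5 1;0 -0.178 0 18.8 0 48.5 1;0 0 0 0 0 0 1;0 0 0 0 0 0 1'
python3 - <<'E'
from h import *
o=status.observe();print(o['position'],o['orientation'],o['joint_positions'])
p=cams.camera_params("wrist");im=cams.snapshot("wrist");cv2.imwrite("pics/w1.png",im[...,::-1])
for l,z in (("post_top",.062),("notch",.02),("stop_face",.02),("pin_top",.065),("fixture",0),("plate",.02)):
    for d in spotter.landmark_of("wrist",l)[:2]:
        print(l,np.round(d['pixel'],1),round(d['conf'],2),np.round(onz(p,d['pixel'],z),4))
import pickle;pickle.dump((p,im),open("w1.pkl","wb"))
E
```

```text
time_s: 2.5
position: [0.5252, -0.2898, 0.2313]
orientation: [-1.572, -0.001, 0.519]
contact_force: [0.6, 0.2, -1.0]
finger_gap: 0.0857
time_s: 3.0
position: [0.5013, -0.1911, 0.2318]
orientation: [-1.573, 0.0, 0.869]
contact_force: [-0.1, 0.2, -0.1]
finger_gap: 0.0855
[ 0.50127973 -0.19113078  0.23182638] [-1.57295947e+00  7.86327387e-05  8.68651155e-01] [-5.72476917e-01  4.07256755e-01  1.65547333e+00 -4.06262316e-04
  1.07672779e+00 -1.44093588e+00]
post_top [295.8 197.8] 0.94 [ 0.5136 -0.1882  0.062 ]
post_top [ 99.6 213.1] 0.87 [ 0.4147 -0.3259  0.062 ]
notch [ 63.8 219.8] 0.88 [ 0.392  -0.3818  0.02  ]
notch [309.2 115.5] 0.63 [ 0.4708 -0.1348  0.02  ]
stop_face [364.8 237.3] 0.88 [ 0.5978 -0.1669  0.02  ]
pin_top [368.4 247.7] 0.79 [ 0.5886 -0.168   0.065 ]
plate [103.  204.6] 0.9 [ 0.4064 -0.3409  0.02  ]
plate [296.6 163.9] 0.84 [ 0.4975 -0.1719  0.02  ]
```

View pics/w1.png

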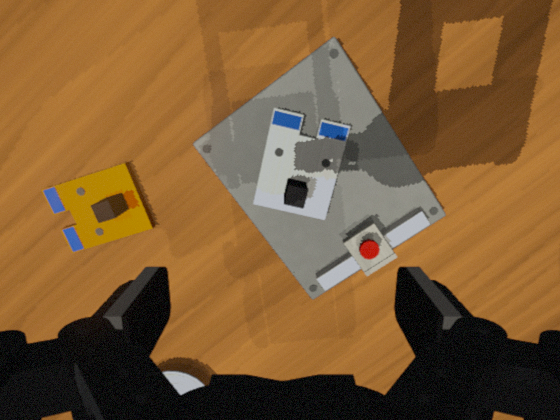

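The wrist view shows the target plate with its post at (296,193) and blue strips at (287,119) and (334,130). The pin is at (369,249). The deck corners are at (335,38), (443,213), (312,298) and (194,144).

```bash
cat >> h.py <<'E'
from scipy.optimize import least_squares
def fitpose(p,pix,model,x0,z):
    # model pts (x,y,z local), pose x,y,yaw, base height z
    def f(v):
        c,s=np.cos(v[2]),np.sin(v[2])
        return np.concatenate([proj(p,[v[0]+c*m[0]-s*m[1],v[1]+s*m[0]+c*m[1],z+m[2]])-q for m,q in zip(model,pix)])
    o=least_squares(f,x0,loss='soft_l1');return o.x,f(o.x).round(1)
def quad(mask):
    k=mask.astype(np.uint8);cs,_=cv2.findContours(k,cv2.RETR_EXTERNAL,cv2.CHAIN_APPROX_NONE)
    h=cv2.convexHull(max(cs,key=cv2.contourArea))
    for e in np.linspace(.01,.12,40):
        q=cv2.approxPolyDP(h,e*cv2.arcLength(h,True),True)
        if len(q)==4:return q[:,0]
    return q[:,0]
E
python3 - <<'E'
from h import *
p=cams.camera_params("wrist")
im=cams.snapshot("wrist");crop(im,180,30,460,310,2.1,"pics/w1c.png")
for l in("fixture","plate","post_top","lock_pin"):
    for d in spotter.silhouettes("wrist",l)[:2]:
        print(l,d['conf'],d['pixel'],d['pixels'].sum(),quad(d['pixels']).tolist())
E
```

```text
fixture 0.73 [336.1, 178.5] 27602 [[334, 38], [445, 216], [313, 299], [194, 145]]
plate 0.81 [297.2, 167.3] 7130 [[275, 110], [350, 128], [325, 220], [255, 202]]
post_top 0.95 [296.8, 166.8] 7134 [[275, 110], [350, 127], [324, 220], [255, 204]]
post_top 0.95 [99.3, 204.6] 6183 [[129, 164], [154, 228], [73, 253], [43, 191]]
lock_pin 0.72 [370.3, 250.2] 331 [[371, 240], [380, 252], [367, 260], [360, 249]]
```

View pics/w1c.png

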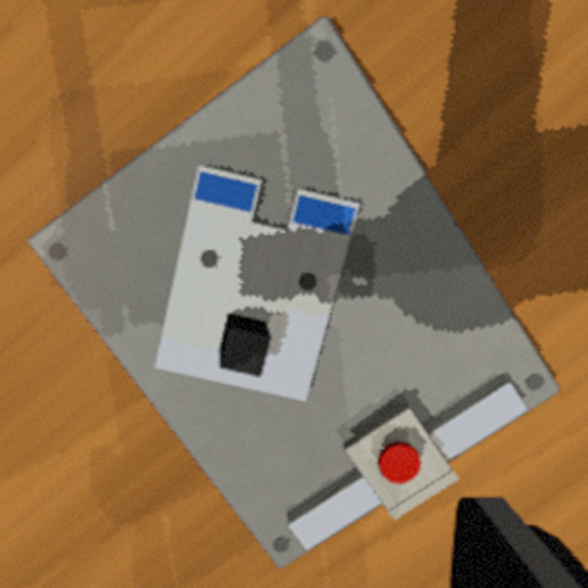

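This crop confirms the choice: white plate, blue strips, black post, notch facing away from the stop bar.

Run:
```python
from h import *
p=cams.camera_params("wrist")
pl=np.array([(199,166),(358,205),(309,400),(156,368)])/2.1+[180,30]
# order candidates: image mirrored? determine by trying
best=None
m=[(.045,.035,.01),(.045,-.035,.01),(-.045,-.035,.01),(-.045,.035,.01)]
for mm in (m,[(a,-b,c) for a,b,c in m]):
  for y0 in (0,1.5,3,-1.5):
    x,e=fitpose(p,pl,mm,[.5,-.17,y0],.02);c=(np.array(e)**2).sum()
    if best is None or c<best[0]:best=(c,x,e)
print("plate",best[1],np.degrees(best[1][2]),best[2])
x=best[1];print("post",x[:2]-.022*np.array([np.cos(x[2]),np.sin(x[2])]))
# fixture: corners of deck + pin head
fc=np.array([(328,17),(558,391),(278,568),(29,242)])/2.1+[180,30]
fc=list(fc)+[np.array([400,463])/2.1+[180,30]]
m=[(-.1,.08,.02),(.1,.08,.02),(.1,-.08,.02),(-.1,-.08,.02),(.066,0,.065)]
best=None
for y0 in(0,1,-1):
    for mm in (m,[(a,-b,c) for a,b,c in m]):
        xx,e=fitpose(p,fc,mm,[.52,-.17,y0],0);c=(np.array(e)**2).sum()
        if best is None or c<best[0]:best=(c,xx,e)
print("fix",best[1],np.degrees(best[1][2]),best[2])
f=best[1];c,s=np.cos(f[2]),np.sin(f[2])
print("pin",f[:2]+.066*np.array([c,s]),"post goal",f[:2]+.008*np.array([c,s]),"stop",f[:2]+.075*np.array([c,s]))
# same fit from top cam with known px
pt=cams.camera_params("top")
tc=np.array([(388,208),(540,213),(528,398),(379,390)])/2.9+[170,110]
mt=[(.1,.08,.02),(.1,-.08,.02),(-.1,-.08,.02),(-.1,.08,.02)]
print("fix top",fitpose(pt,tc,mt,[.52,-.17,0],0))
```

```text
plate [ 0.50012808 -0.1689777   2.22108452] 127.25876915072075 [-0.2  0.1  0.7 -0.9 -0.8  0.4  0.2  0.3]
post [ 0.51344722 -0.1864877 ]
fix [ 0.52560319 -0.16244836 -0.08425951] -4.827714066864531 [-0.4 -2.1  2.3  0.6  0.4  1.6 -1.9 -1.   0.   1.2]
pin [ 0.59136904 -0.16800291] post goal [ 0.53357481 -0.16312163] stop [ 0.60033711 -0.16876034]
fix top (array([ 0.52776078, -0.16210654, -0.07851195]), array([ 0.4, -0.6, -1.3,  0.4,  0.2,  0.2,  0.2,  0. ]))
```

Run:
```python
from h import *
plan(np.array([.5134,-.1865,.1]),.650,3)
```

```text
N 3 wy 0.0729 tx 4.02 ty 43.75 tz -2.10 norm 44.0
```

```bash
python3 -m handwheel '0 0.073 0 4 43.7 -2.1 0.6;0 0.073 0 4 43.7 -2.1 0.6;0 0.073 0 4 43.7 -2.1 0.6;0 0 0 0 0 0 0.6;0 0 0 0 0 0 0.6'
python3 - <<'E'
from h import *
p=cams.camera_params("wrist");im=cams.snapshot("wrist");cv2.imwrite("pics/w2.png",im[...,::-1])
print(cur())
for d in spotter.landmark_of("wrist","post_top")[:2]:print(d['pixel'],d['conf'],onz(p,d['pixel'],.062))
print(proj(p,[.5134,-.1865,.062]))
E
```

```text
time_s: 4.22
position: [0.5141, -0.1868, 0.1013]
orientation: [-1.572, -0.001, 0.651]
contact_force: [-0.9, -0.1, 0.3]
finger_gap: 0.0512
(array([ 0.51445773, -0.18710247,  0.1019528 ]), np.float64(0.6508901424992111))
[282.3, 242.7] 0.77 [ 0.51282341 -0.18770393  0.062     ]
[0.0, 320.6] 0.6 [ 0.4179148  -0.31654696  0.062     ]
[284.62032794 241.58123491]
```

View pics/w2.png

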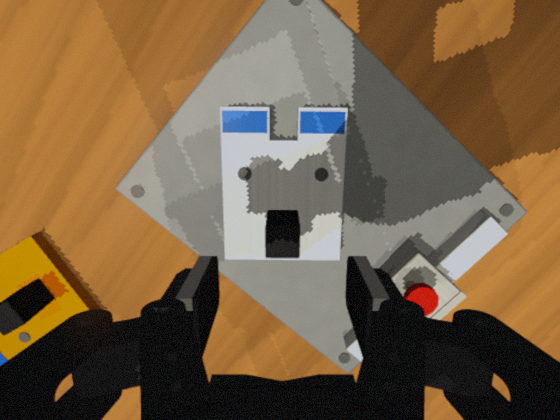

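The post is centred between the fingers and the plate sides are parallel to them. I'll descend and grip.

```bash
python3 -m handwheel '0 0 0 0 33.5 0 0.6;0 0 0 0 33.5 0 0.6;0 0 0 0 0 0 0.6;0 0 0 0 0 0 0;0 0 0 0 0 0 0;0 0 0 0 0 0 0;0 0 0 0 0 0 0' 40
python3 - <<'E'
from h import *
print(cur()); im=cams.snapshot("wrist");cv2.imwrite("pics/w3.png",im[...,::-1])
E
```

```text
time_s: 5.2
position: [0.5146, -0.1872, 0.0352]
orientation: [-1.575, -0.001, 0.65]
contact_force: [-0.8, 0.8, 7.1]
finger_gap: 0.0176
(array([ 0.51463081, -0.18718376,  0.03521568]), np.float64(0.6501871442662357))
```

View pics/w3.png

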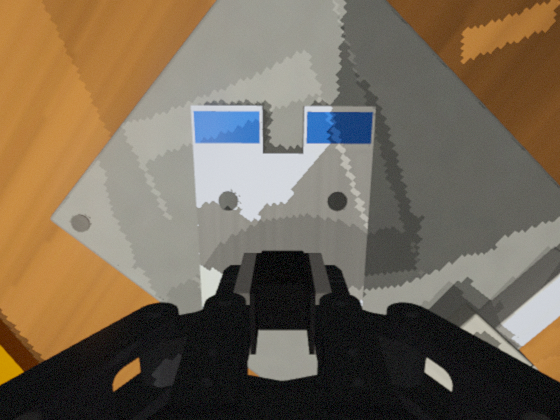

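Run:
```python
from h import *
p,y=cur()
plan(np.array([p[0]-.034,p[1]+.01,p[2]+.004]),y,2)
print((y+1.653)/13)
```

```text
N 2 wy 0.0000 tx -10.50 ty -2.00 tz 14.27 norm 17.8
0.1771711760974937
```

```bash
python3 -m handwheel '0 0 0 0 -4 0 0;0 0 0 -10.5 0 14.3 0;0 0 0 -10.5 0 14.3 0;0 0.177 0 0 0 0 0;0 0.177 0 0 0 0 0;0 0.177 0 0 0 0 0;0 0.177 0 0 0 0 0;0 0.177 0 0 0 0 0;0 0.177 0 0 0 0 0;0 0.177 0 0 0 0 0'
python3 -m handwheel '0 0.177 0 0 0 0 0;0 0.177 0 0 0 0 0;0 0.177 0 0 0 0 0;0 0.177 0 0 0 0 0;0 0.177 0 0 0 0 0;0 0.177 0 0 0 0 0;0 0 0 0 0 0 0;0 0 0 0 0 0 0'
python3 - <<'E'
from h import *
print(cur(),status.observe()['joint_positions']); im=cams.snapshot("wrist");cv2.imwrite("pics/w4.png",im[...,::-1])
im=cams.snapshot("top");crop(im,280,160,380,260,6,"pics/t4.png")
E
```

```text
time_s: 6.5
position: [0.4793, -0.1763, 0.0374]
orientation: [-1.571, 0.0, -0.595]
contact_force: [1.1, -0.2, -2.0]
finger_gap: 0.0176
time_s: 7.5
position: [0.4793, -0.1763, 0.0373]
orientation: [-1.571, 0.0, -1.648]
contact_force: [-0.4, 0.3, -1.5]
finger_gap: 0.0172
(array([ 0.47931952, -0.17629917,  0.0373069 ]), np.float64(-1.6484784784584368)) [-5.71553152e-01  6.99806543e-01  1.86029364e+00  2.52710169e-05
  5.81530602e-01  1.07690421e+00]
```

View pics/w4.png

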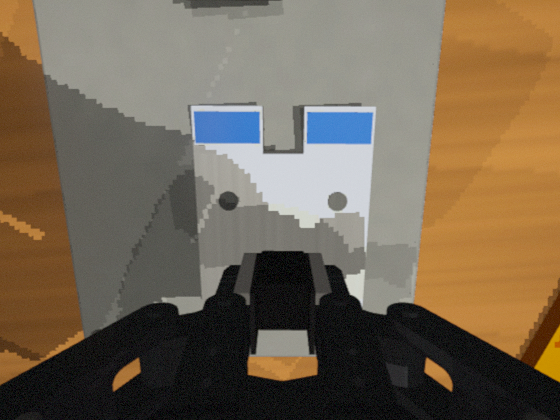

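View pics/t4.png

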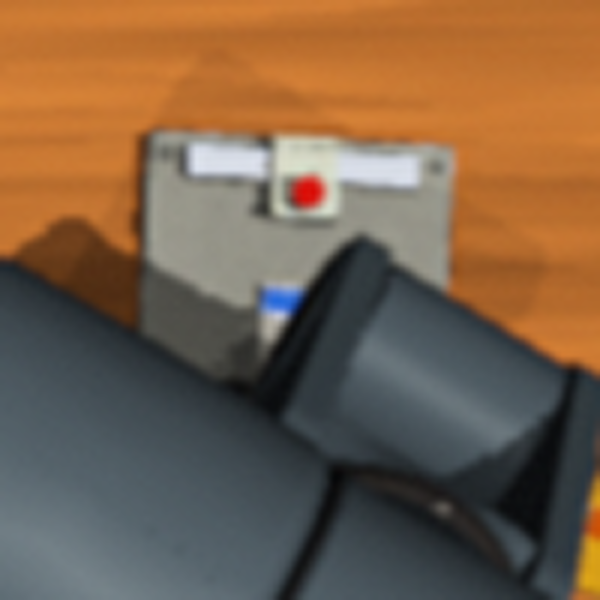

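```bash
python3 -m handwheel '0 0 0 -9 0 12 0;0 0 0 -9 0 12 0;0 0 0 0 0 0 0;0 0 0 0 0 0 0'
python3 - <<'E'
from h import *
p=cams.camera_params("wrist")
print(cur()); im=cams.snapshot("wrist");cv2.imwrite("pics/w5.png",cv2.resize(im[:260,:,::-1],None,fx=1.4,fy=1.4,interpolation=cv2.INTER_CUBIC))
for l,z in(("stop_face",.02),("pin_top",.065),("notch",.022)):
    for d in spotter.landmark_of("wrist",l)[:1]:print(l,d['pixel'],d['conf'],onz(p,d['pixel'],z))
print(proj(p,[.5265-.083,-.1623+.07,.02]))
for ps in(-.082,):
  f=np.array([.5265,-.1623]);c,s=np.cos(ps),np.sin(ps)
  g=lambda x,y,z:proj(p,[f[0]+c*x-s*y,f[1]+s*x+c*y,z]).round(1)
  print("edge L",g(.05,.08,.02),g(-.05,.08,.02),"R",g(.05,-.08,.02),g(-.05,-.08,.02),"bracket",g(.055,.017,.045),g(.055,-.017,.045))
E
```

```text
time_s: 8.1
position: [0.5047, -0.1599, 0.0371]
orientation: [-1.571, 0.0, -1.65]
contact_force: [0.7, -0.6, -1.9]
finger_gap: 0.0173
(array([ 0.50466845, -0.15985197,  0.03710476]), np.float64(-1.6499031883985589))
pin_top [289.0, 19.6] 0.55 [ 0.59209463 -0.16908149  0.065     ]
[156.55440265 377.87067203]
edge L [85.  87.2] [113.6 309. ] R [481.5  88.3] [451.5 309.8] bracket [233.   68.4] [334.2  68.7]
```

View pics/w5.png

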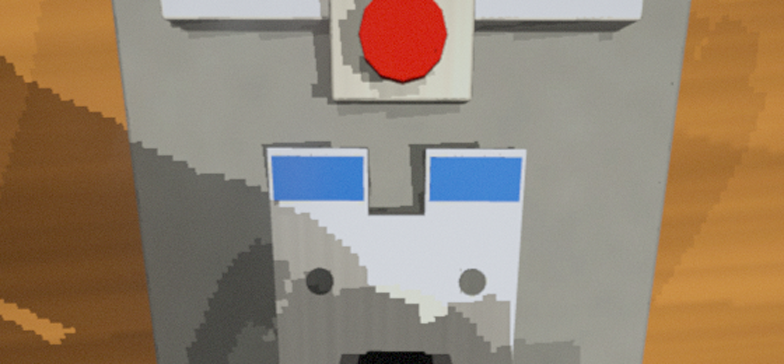

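The deck, bracket and plate edges are parallel within about 0.3°. The pin and bracket centre sit about 4 px (~1.2 mm) right of the notch, so I'll correct that, lower the plate and slide it in.

```bash
python3 -m handwheel '0 0 0 1.2 1.5 8 0;0 0 0 0 0.5 9 0;0 0 0 0 0 9 0;0 0 0 0 0 0 0'; python3 -m handwheel '0 0 0 0 0 1.5 0;0 0 0 0 0 1.5 0;0 0 0 0 0 0 0';  python3 -m handwheel '0 0 0 0 0 1 0;0 0 0 0 0 0 0'
python3 - <<'E'
from h import *
print(cur(),status.observe()['contact_force']); im=cams.snapshot("wrist");cv2.imwrite("pics/w6.png",cv2.resize(im[:260,:,::-1],None,fx=1.4,fy=1.4,interpolation=cv2.INTER_CUBIC))
E
```

```text
time_s: 8.8
position: [0.5322, -0.1641, 0.0353]
orientation: [-1.568, -0.001, -1.651]
contact_force: [0.7, -0.9, 0.2]
finger_gap: 0.017
time_s: 9.18
position: [0.5332, -0.1636, 0.0352]
orientation: [-1.571, 0.0, -1.651]
contact_force: [-2.1, -0.4, 0.4]
finger_gap: 0.0173
time_s: 9.43
position: [0.5343, -0.1637, 0.0352]
orientation: [-1.571, 0.0, -1.651]
contact_force: [-1.7, 0.2, 1.6]
finger_gap: 0.0174
(array([ 0.53433217, -0.16374254,  0.03523278]), np.float64(-1.6510120499947678)) [-1.65133052  0.15704701  1.62104519]
```

View pics/w6.png

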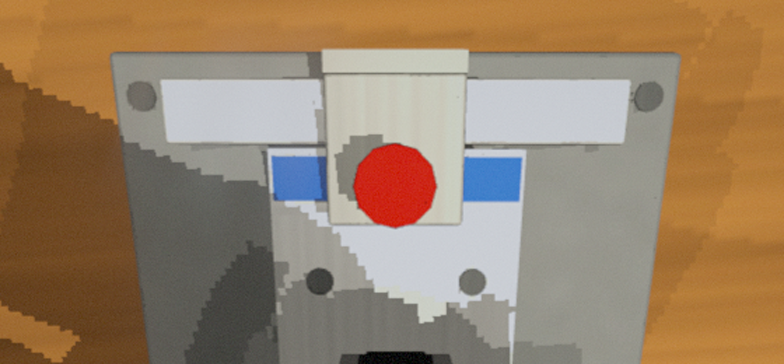

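```bash
python3 -m handwheel '0 0 0 0 0 1 0;0 0 0 0 0 0 0';  python3 -m handwheel '0 0 0 0 0 1 0;0 0 0 0 0 0 0'; python3 -m handwheel '0 0 0 0 0 1 0;0 0 0 0 0 0 0'
```

```text
time_s: 9.72
position: [0.5354, -0.1639, 0.0352]
orientation: [-1.571, 0.0, -1.651]
contact_force: [-1.5, 0.7, 2.4]
finger_gap: 0.0175
time_s: 9.98
position: [0.5355, -0.1639, 0.0352]
orientation: [-1.573, 0.0, -1.651]
contact_force: [-4.9, 0.7, 3.8]
finger_gap: 0.0175
time_s: 10.22
position: [0.5354, -0.1638, 0.0352]
orientation: [-1.575, 0.001, -1.65]
contact_force: [-7.6, -1.6, 5.9]
finger_gap: 0.017
```

Contact with the stop bar at x=0.5355, with the push force rising. One more mm of push, then release and lift.

```bash
python3 -m handwheel '0 0 0 0 0 1 0;0 0 0 0 0 0 0;0 0 0 0 0 -2 0;0 0 0 0 0 0 0.5;0 0 0 0 0 0 0.5;0 0 0 0 0 0 0.5;0 0 0 0 -50 -10 0.5;0 0 0 0 -60 -10 0.5'
python3 -m handwheel '0 0 0 0 -50 -10 0.6;0 0 0 0 0 0 0.6'
python3 - <<'E'
from h import *
p=cams.camera_params("wrist")
print(cur(),status.observe()['contact_force']); im=cams.snapshot("wrist");cv2.imwrite("pics/w7.png",im[...,::-1])
for l,z in(("stop_face",.02),("pin_top",.065),("notch",.022),("plate",.02),("post_top",.062)):
    for d in spotter.landmark_of("wrist",l)[:1]:print(l,d['pixel'],d['conf'],onz(p,d['pixel'],z))
E
```

```text
time_s: 11.22
position: [0.516, -0.1621, 0.1449]
orientation: [-1.574, 0.001, -1.651]
contact_force: [0.7, -0.5, 0.5]
finger_gap: 0.043
time_s: 11.48
position: [0.5089, -0.1629, 0.1994]
orientation: [-1.562, -0.004, -1.651]
contact_force: [1.0, -0.1, -0.6]
finger_gap: 0.0512
(array([ 0.50888049, -0.16286379,  0.19943275]), np.float64(-1.6509958668784552)) [ 1.02307664 -0.07877122 -0.59187861]
stop_face [279.6, 76.3] 0.81 [ 0.59862943 -0.16915605  0.02      ]
pin_top [280.1, 78.9] 0.78 [ 0.59316997 -0.16915867  0.065     ]
notch [524.0, 284.8] 0.85 [ 0.39697562 -0.38106938  0.022     ]
plate [280.0, 128.4] 0.62 [ 0.55741741 -0.16609286  0.02      ]
post_top [480.6, 282.4] 0.91 [ 0.42390457 -0.31895272  0.062     ]
```

View pics/w7.png

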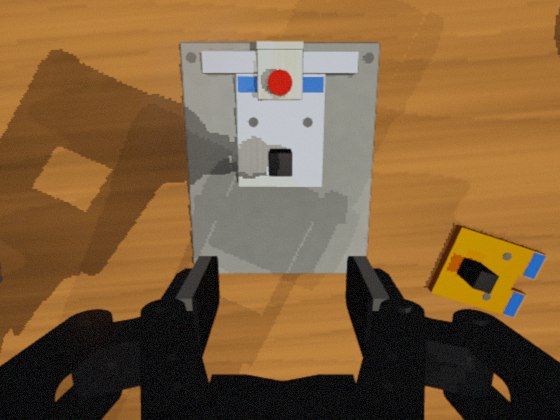

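The wrist view shows the plate seated: blue strips at (247,84) and (313,84) against the bar at (280,62), with the pin at (280,82) centred. I'll go to the mallet now.

```bash
python3 -m handwheel '0 0 0 -52 0 -5 0.6;0 0 0 -52 0 -5 0.6;0 0 0 -52 0 -5 0.6;0 0 0 -52 0 -5 0.6;0 0 0 -52 0 -5 0.6;0 0 0 -52 0 -5 0.6;0 0 0 0 0 0 0.6;0 0 0 0 0 0 0.6'
python3 - <<'E'
from h import *
p=cams.camera_params("wrist");o=status.observe()
print(cur(),o['joint_positions']); im=cams.snapshot("wrist");cv2.imwrite("pics/w8.png",im[...,::-1])
import pickle;pickle.dump((p,im),open("w8.pkl","wb"))
for l,z in(("mallet_grip",.052),("mallet",.012),("rest_pad",.012),("mallet_rest",0)):
    for d in spotter.landmark_of("wrist",l)[:2]:print(l,d['pixel'],d['conf'],onz(p,d['pixel'],z))
E
```

```text
time_s: 12.78
position: [0.5013, 0.1515, 0.1942]
orientation: [-1.573, -0.001, -1.65]
contact_force: [-0.1, 0.1, -0.3]
finger_gap: 0.0516
(array([0.50129666, 0.15153709, 0.19421903]), np.float64(-1.650093704681213)) [ 8.02711888e-02  4.43633854e-01  1.72338806e+00 -5.99306281e-04
  9.76583246e-01  1.73070169e+00]
mallet_grip [281.1, 127.8] 0.69 [0.55039615 0.14788221 0.052     ]
mallet [283.4, 62.9] 0.89 [0.59921281 0.14215184 0.012     ]
mallet_rest [282.9, 141.5] 0.84 [0.5356216  0.14756426 0.        ]
```

View pics/w8.png

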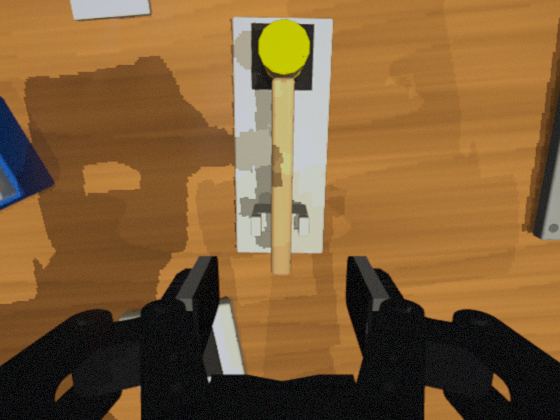

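Run:
```python
from h import *
import pickle;p,im=pickle.load(open("w8.pkl","rb"))
crop(im,220,5,345,290,2.1,"pics/w8c.png")
a=onz(p,(281.5,274),.062);b=onz(p,(283.5,80),.062);h=onz(p,(284,47),.092)
print(a,b,h,np.arctan2(*(b-a)[[1,0]]),np.arctan2(*(h-a)[[1,0]]),np.linalg.norm((h-a)[:2]))
q=[(234,17),(332,19),(322,253),(237,251)];m=[(.1,.04,.01),(.1,-.04,.01),(-.1,-.04,.01),(-.1,.04,.01)]
x,e=fitpose(p,q,m,[.54,.14,0],0);print("rest",x,e)
psi=x[2];print("pad",x[:2]+.07*np.array([np.cos(psi),np.sin(psi)]))
```

```text
[0.43769426 0.15662781 0.062     ] [0.58303963 0.14357136 0.062     ] [0.599921   0.14207272 0.092     ] -0.08959006358697807 -0.08948107324124054 0.16287838361334755
rest [ 0.53350801  0.14921576 -0.09645026] [-1.5 -0.7  1.9 -0.8  0.5  1.4 -0.6  2.1]
pad [0.60318267 0.14247471]
```

View pics/w8c.png

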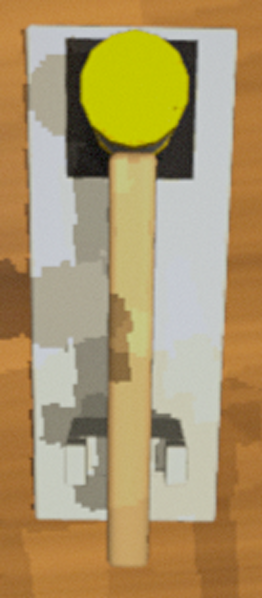

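The mallet lies on the middle rest, its head at (284,47) and its handle running down to (281,274). I'll grip at about (0.551, 0.1465) with yaw -1.66.

```bash
python3 -m handwheel '0 0.01 0 1 0 50 0.6;0 0 0 0 50 0 0.6;0 0 0 0 50 0 0.6;0 0 0 0 40 0 0.6;0 0 0 0 21 0 0.6;0 0 0 0 0 0 0.6;0 0 0 0 0 0 0.6' 100
python3 - <<'E'
from h import *
print(cur(),status.observe()['contact_force']); im=cams.snapshot("wrist");cv2.imwrite("pics/w9.png",im[...,::-1])
E
```

```text
time_s: 13.9
position: [0.5523, 0.1463, 0.035]
orientation: [-1.569, 0.0, -1.662]
contact_force: [-0.1, 0.4, -0.3]
finger_gap: 0.0513
(array([0.55234811, 0.14626591, 0.03503716]), np.float64(-1.66187283748443)) [-0.11299735  0.44634232 -0.27053011]
```

View pics/w9.png

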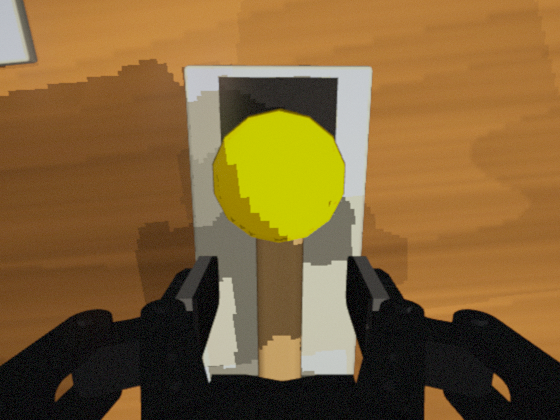

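The handle at column 280 is centred between the fingers. I'll close on it and lift.

```bash
python3 -m handwheel '0 0 0 0 1.5 0 0;0 0 0 0 0 0 0;0 0 0 0 0 0 0;0 0 0 0 0 0 0;0 0 0 0 0 0 0' 100
python3 - <<'E'
from h import *
print(cur(),status.observe()['contact_force'],status.observe()['finger_gap'],status.observe()['joint_positions'])
p=cams.camera_params("wrist");im=cams.snapshot("wrist");cv2.imwrite("pics/w10.png",im[...,::-1])
c,d=ray(p,(280,100))
E
python3 -m handwheel '0 0 0 0 -30 0 0;0 0 0 0 -40 0 0;0 0 0 0 -30 0 0;0 0 0 0 0 0 0;0 0 0 0 0 0 0'
python3 - <<'E'
from h import *
print(cur(),status.observe()['contact_force'])
im=cams.snapshot("wrist");cv2.imwrite("pics/w11.png",im[...,::-1])
im=cams.snapshot("side");crop(im,160,120,330,260,4,"pics/s11.png")
E
```

```text
time_s: 14.58
position: [0.5519, 0.1469, 0.0337]
orientation: [-1.569, 0.0, -1.661]
contact_force: [-1.0, 0.8, 6.6]
finger_gap: 0.0139
(array([0.55191638, 0.14690189, 0.03372477]), np.float64(-1.6607327898869952)) [-0.95453768  0.84336287  6.5857845 ] 0.013929043916456278 [6.45396630e-02 7.47075251e-01 1.70733474e+00 1.43842665e-06
 6.85760028e-01 1.72527149e+00]
time_s: 15.25
position: [0.5502, 0.1467, 0.1314]
orientation: [-1.573, -0.0, -1.661]
contact_force: [0.0, 0.8, -2.3]
finger_gap: 0.0146
(array([0.55023479, 0.14665845, 0.13142491]), np.float64(-1.6610092450707412)) [ 0.03094863  0.82064577 -2.28005363]
```

View pics/w11.png

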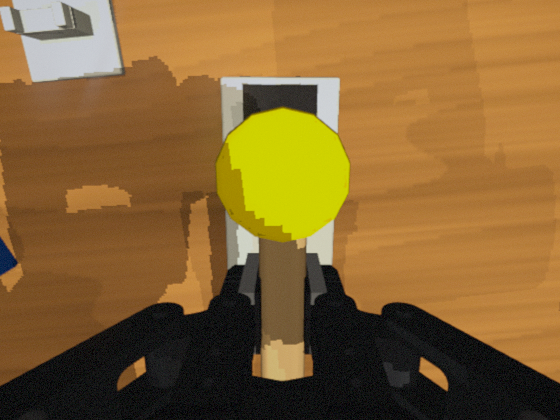

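View pics/s11.png

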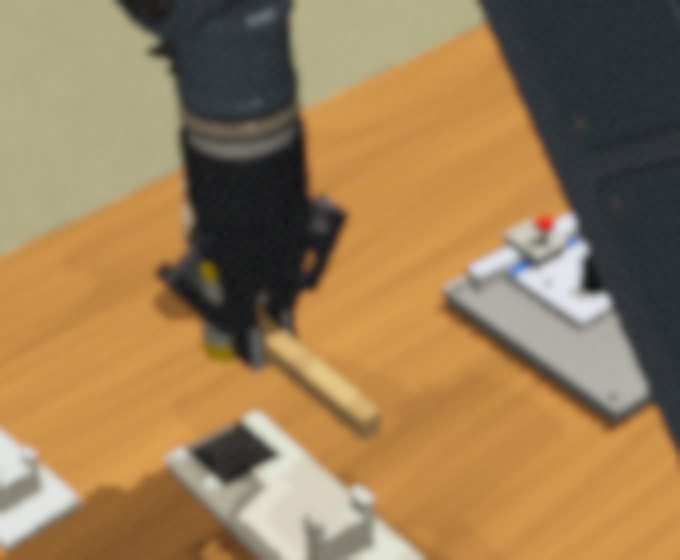

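View pics/w10.png

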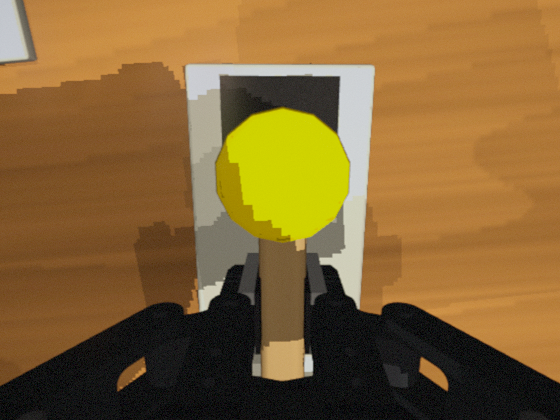

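The grip is steady: the head stays at (283,174) in the wrist view before and after the lift, and the side view shows the handle level. Now for the head offset and the strike target.

Run:
```python
from h import *
p=cams.camera_params("wrist");tp,y=cur()
h=onz(p,(283,174),tp[2]+.0583);print("head",h)
d=h-tp;zt=np.array([-np.sin(y),np.cos(y)]);xt=np.array([np.cos(y),np.sin(y)])
print("tool x,z offset",d[:2]@xt,d[:2]@zt)
off=.0*xt+d[:2]@zt*zt+d[:2]@xt*xt
pin=np.array([.593,-.1686])
print("target",pin-off)
plan(np.r_[pin-off,.131],y,6)
```

```text
head [0.59995089 0.14155162 0.18914948]
tool x,z offset 0.0005285605771542171 0.05020311675908624
target [ 0.54304878 -0.16354951]
N 6 wy 0.0000 tx 51.59 ty -0.03 tz 3.50 norm 51.7
```

```bash
python3 -m handwheel '0 0 0 30 0 2 0;0 0 0 50 0 3.5 0;0 0 0 60 0 4 0;0 0 0 60 0 4 0;0 0 0 50 0 3.5 0;0 0 0 40 0 2.5 0;0 0 0 20 0 1.5 0;0 0 0 0 0 0 0;0 0 0 0 0 0 0'
python3 - <<'E'
from h import *
print(cur(),status.observe()['contact_force'])
p=cams.camera_params("wrist");im=cams.snapshot("wrist");cv2.imwrite("pics/w12.png",im[...,::-1])
im=cams.snapshot("top");crop(im,250,130,390,270,4.2,"pics/t12.png")
im=cams.snapshot("side");crop(im,230,110,400,250,4,"pics/s12.png")
E
```

```text
time_s: 16.48
position: [0.5438, -0.1622, 0.1321]
orientation: [-1.573, 0.001, -1.66]
contact_force: [-0.5, 0.0, -2.5]
finger_gap: 0.0142
(array([ 0.54383174, -0.16223425,  0.13211961]), np.float64(-1.6600731106694364)) [-0.53477774  0.02711511 -2.48456951]
```

View pics/w12.png

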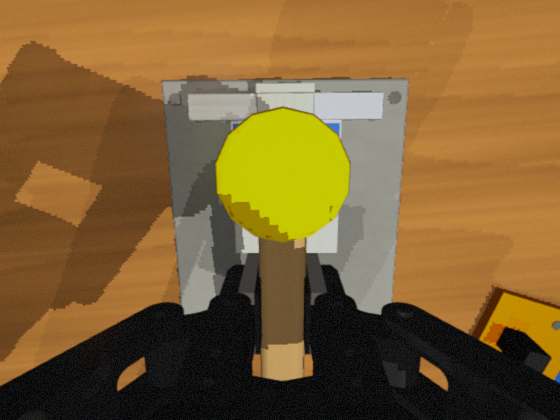

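View pics/s12.png

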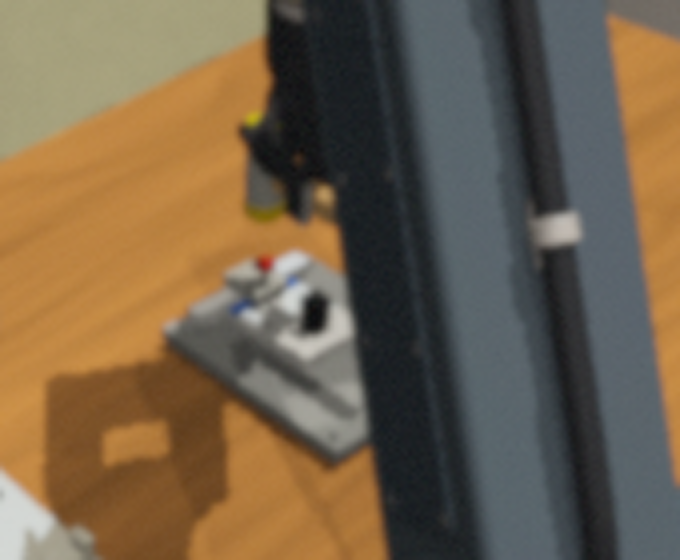

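The head is above the pin and in line with it: the bracket is centred at column 285 and the head at 283, and the side view shows the head directly over the red pin. Lower a little, then strike.

```bash
python3 -m handwheel '0 0 0 1.2 27 -0.5 0;0 0 0 0 0 0 0;0 0 0 0 0 0 0' 120; python3 -m handwheel '0 0 0 0 33 0 0;0 0 0 0 0 0 0'
python3 - <<'E'
from h import *
print(cur(),status.observe()['contact_force'])
im=cams.snapshot("side");crop(im,230,110,400,250,4,"pics/s13.png")
im=cams.snapshot("wrist");cv2.imwrite("pics/w13.png",im[...,::-1])
E
```

```text
time_s: 17.0
position: [0.5442, -0.1646, 0.1062]
orientation: [-1.57, -0.0, -1.66]
contact_force: [0.1, -0.3, -2.5]
finger_gap: 0.014
time_s: 17.25
position: [0.5452, -0.1656, 0.0732]
orientation: [-1.568, -0.001, -1.661]
contact_force: [-0.2, -0.4, -2.1]
finger_gap: 0.0138
(array([ 0.54519893, -0.16558252,  0.0732472 ]), np.float64(-1.6609849824762781)) [-0.21082312 -0.38950942 -2.11040644]
```

View pics/s13.png

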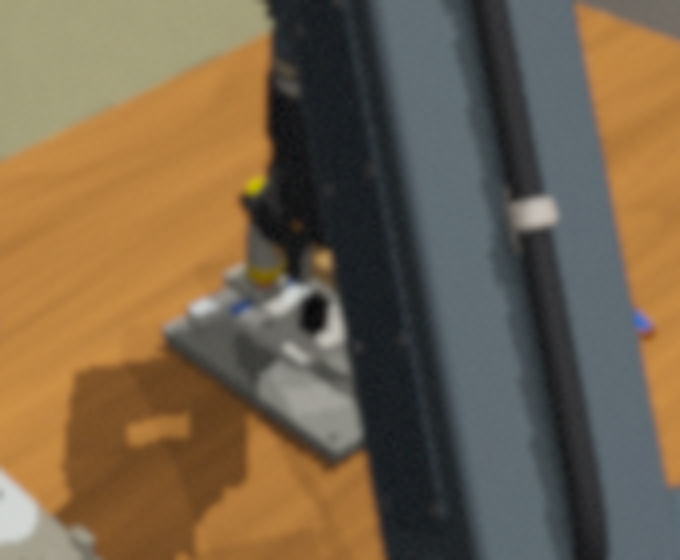

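View pics/w13.png

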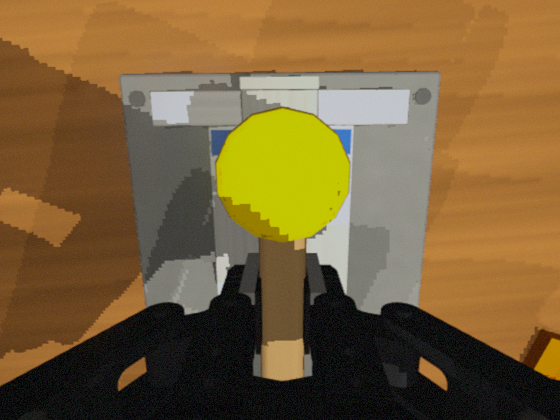

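The pin is down, with the face at about 51.5 mm. I'll strike again slightly deeper to seat it.

```bash
python3 -m handwheel '0 0 0 0 -20 0 0;0 0 0 0 0 0 0;0 0 0 0 22 0 0;0 0 0 0 0 0 0'; python3 -m handwheel '0 0 0 0 -20 0 0;0 0 0 0 0 0 0;0 0 0 0 21.5 0 0;0 0 0 0 0 0 0'
python3 - <<'E'
from h import *
print(cur(),status.observe()['contact_force'])
E
```

```text
time_s: 17.85
position: [0.5441, -0.1653, 0.0712]
orientation: [-1.57, -0.001, -1.661]
contact_force: [0.7, -0.2, 0.6]
finger_gap: 0.0142
time_s: 18.35
position: [0.5435, -0.1654, 0.069]
orientation: [-1.571, -0.001, -1.661]
contact_force: [-1.2, -0.7, 0.4]
finger_gap: 0.0142
(array([ 0.54354131, -0.16542664,  0.06898021]), np.float64(-1.6609378650397932)) [-1.17578545 -0.6831817   0.36485248]
```

```bash
python3 - <<'E'
from h import *
im=cams.snapshot("wrist");cv2.imwrite("pics/w14.png",im[...,::-1])
E
python3 -m handwheel '0 0 0 0 -30 0 0;0 0 0 0 -32 0 0;0 0 0 -60 0 0 0;0 0 0 -60 0 0 0;0 0 0 -20 0 0 0;0 0 0 0 0 0 0;0 0 0 0 0 0 0'
python3 - <<'E'
from h import *
print(cur(),status.observe()['contact_force'])
im=cams.snapshot("wrist");cv2.imwrite("pics/w15.png",im[...,::-1])
im=cams.snapshot("side");crop(im,230,110,400,250,4,"pics/s15.png")
for l in("pin_top","notch"):print(l,spotter.landmark_of("side",l)[:2])
im=cams.snapshot("top");crop(im,250,150,390,270,5,"pics/t15.png")
E
```

```text
time_s: 19.27
position: [0.5566, -0.0266, 0.1309]
orientation: [-1.571, -0.001, -1.661]
contact_force: [0.1, 0.2, -2.3]
finger_gap: 0.0141
(array([ 0.55658332, -0.02662544,  0.13088092]), np.float64(-1.6614964454154135)) [ 0.08084298  0.22835989 -2.2913721 ]
pin_top [{'pixel': [271.5, 172.8], 'conf': 0.62}, {'pixel': [294.7, 177.6], 'conf': 0.59}]
notch [{'pixel': [295.7, 186.0], 'conf': 0.85}, {'pixel': [309.0, 202.3], 'conf': 0.47}]
```

View pics/w14.png

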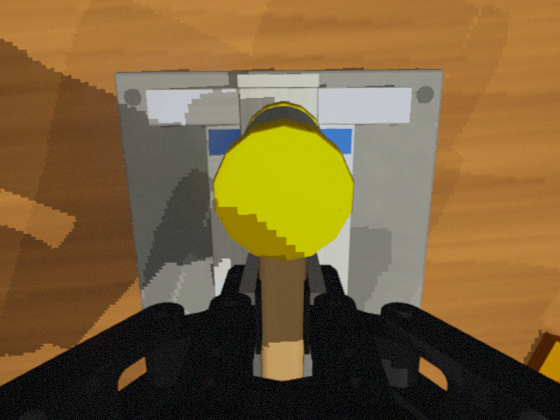

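View pics/w15.png

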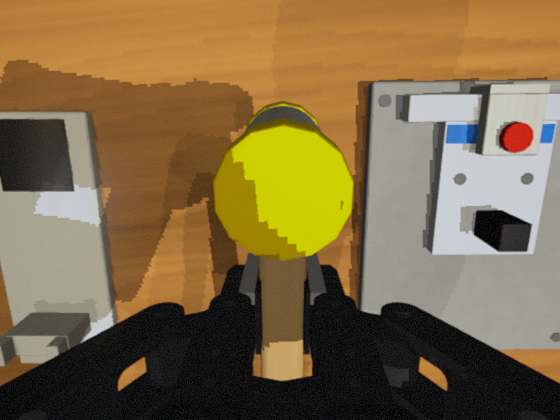

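View pics/s15.png

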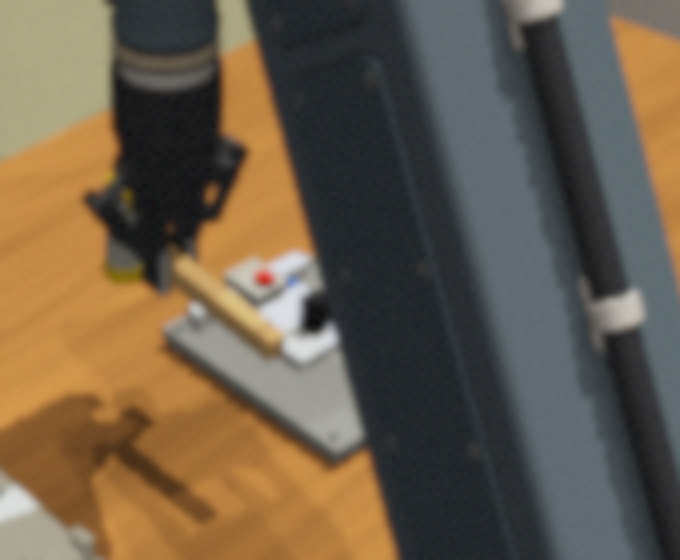

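View pics/t15.png

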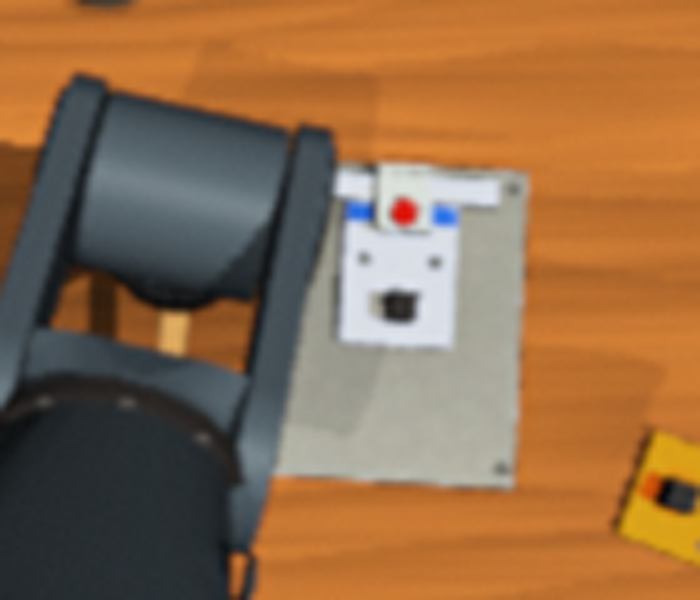

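The pin head now sits on the bracket at (516,137) in the wrist view, with no shank visible. The mallet has pitched head-up in the grip: its head top has moved from row 174 to 192. I'll quantify both.

Run:
```python
from h import *
p=cams.camera_params("wrist");s=status.observe();tp=s['position'];R=Ro.from_euler('xyz',s['orientation']).as_matrix()
im=cv2.imread("pics/w15.png");
hsv=cv2.cvtColor(im,cv2.COLOR_BGR2HSV);red=((hsv[...,0]<6)|(hsv[...,0]>174))&(hsv[...,1]>200)&(hsv[...,2]>120);red[:, :480]=0;red[200:]=0
v,u=np.nonzero(red);c=((u.min()+u.max())/2,(v.min()+v.max())/2);print("pin px",c,u.min(),u.max(),v.min(),v.max())
for z in(.051,.058,.065):print(z,onz(p,c,z), proj(p,[.593,-.1686,z]))
g=np.array([0,-.0187,0])
for th in np.arange(0,.24,.02):
    f=.050*np.cos(th)-.0400*np.sin(th);up=.040*np.cos(th)+.050*np.sin(th)
    X=tp+R@(np.array([.0005,0,0])+g+np.array([0,-up,f]))
    fb=.050*np.cos(th)+.0400*np.sin(th);ub=-.040*np.cos(th)+.050*np.sin(th)
    Y=tp+R@(g+np.array([0,-ub,fb+.016]))
    print(round(th,2),proj(p,X).round(1), "front bottom",proj(p,Y).round(1))
cv2.imwrite("pics/w15c.png",cv2.resize(im[70:270,350:],None,fx=3.5,fy=3,interpolation=cv2.INTER_CUBIC))
```

```text
pin px (np.float64(517.0), np.float64(137.0)) 503 531 123 151
0.051 [ 0.59119936 -0.16775573  0.051     ] [518.68938623 133.73087469]
0.058 [ 0.5921303  -0.16351831  0.058     ] [526.23201882 134.59317747]
0.065 [ 0.59306124 -0.15928088  0.065     ] [534.27126567 135.5122551 ]
0.0 [282.7 174. ] front bottom [281.2 103.1]
0.02 [282.7 178.3] front bottom [281.2 101.1]
0.04 [282.7 182.8] front bottom [281.2  99.2]
0.06 [282.7 187.5] front bottom [281.2  97.2]
0.08 [282.7 192.3] front bottom [281.2  95.3]
0.1 [282.7 197.3] front bottom [281.2  93.4]
0.12 [282.7 202.4] front bottom [281.2  91.5]
0.14 [282.8 207.7] front bottom [281.1  89.6]
0.16 [282.8 213. ] front bottom [281.1  87.8]
0.18 [282.8 218.6] front bottom [281.1  86. ]
0.2 [282.8 224.2] front bottom [281.1  84.2]
0.22 [282.8 230. ] front bottom [281.1  82.4]
```

View pics/w15c.png

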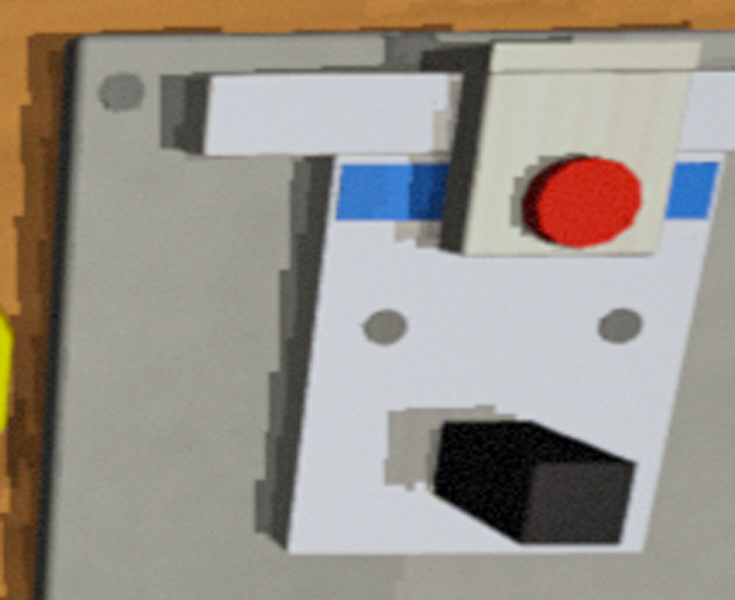

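The pin is home: reprojecting its head matches z≈0.050, and up would be 0.065. The mallet's tilt in the grip is about 0.08 rad, so I'll counter-tilt by that amount when replacing it.

Run:
```python
from h import *
plan(np.array([.5504,.147,.131]),cur()[1],4)
```

```text
N 4 wy 0.0000 tx -43.13 ty 0.04 tz -5.51 norm 43.5
```

```bash
python3 -m handwheel '0 0 0 -38 0 -5 0;0 0 0 -50 0 -6 0;0 0 0 -50 0 -6 0;0 0 0 -34.5 0 -5 0;-0.04 0 0 0 0 0 0;-0.04 0 0 0 0 0 0;0 0 0 0 0 0 0;0 0 0 0 0 0 0'
python3 - <<'E'
from h import *
s=status.observe();print(s['position'],s['orientation'])
R=Ro.from_euler('xyz',s['orientation']).as_matrix()
for z in (.060,.0345):
    t=np.array([.5504,.147,z])-s['position'];print(z,(R.T@t*1000).round(1))
yaw=-1.661
Rt=Ro.from_euler('xyz',[-np.pi/2,0,yaw]).as_matrix()@Ro.from_rotvec([-.08,0,0]).as_matrix()
print("rot err",Ro.from_matrix(R.T@Rt).as_rotvec().round(4))
im=cams.snapshot("wrist");cv2.imwrite("pics/w16.png",im[...,::-1])
E
```

```text
time_s: 20.52
position: [0.5499, 0.1477, 0.1311]
orientation: [-1.651, -0.0, -1.662]
contact_force: [-0.3, 0.3, -2.1]
finger_gap: 0.0141
[0.54985671 0.14771472 0.13107085] [-1.65091400e+00 -5.58524203e-05 -1.66181111e+00]
0.06 [ 0.7 70.8  6.3]
0.0345 [ 0.7 96.2  8.3]
rot err [ 0.0001 -0.0008 -0.    ]
```

View pics/w16.png

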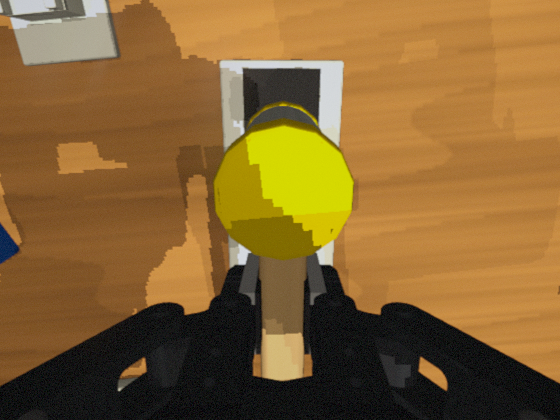

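```bash
python3 -m handwheel '0 0 0 0.7 40 3.4 0;0 0 0 0 30 2.6 0;0 0 0 0 14 1.2 0;0 0 0 0 7 0.6 0;0 0 0 0 0 0 0;0 0 0 0 0 0 0'; python3 -m handwheel '0 0 0 0 3 0.3 0;0 0 0 0 2 0.2 0;0 0 0 0 0 0 0;0 0 0 0 0 0 0'
python3 - <<'E'
from h import *
s=status.observe();print(s['position'],s['orientation'])
im=cams.snapshot("side");crop(im,160,150,330,290,4.2,"pics/s17.png")
im=cams.snapshot("wrist");cv2.imwrite("pics/w17.png",im[...,::-1])
E
```

```text
time_s: 21.32
position: [0.5513, 0.1475, 0.0409]
orientation: [-1.649, 0.0, -1.661]
contact_force: [0.3, -0.1, -2.3]
finger_gap: 0.014
time_s: 21.82
position: [0.5506, 0.1474, 0.0348]
orientation: [-1.651, -0.0, -1.661]
contact_force: [-0.2, 0.5, -3.1]
finger_gap: 0.0142
[0.55061361 0.1474033  0.03483439] [-1.65083930e+00 -1.54572363e-05 -1.66098934e+00]
```

View pics/s17.png

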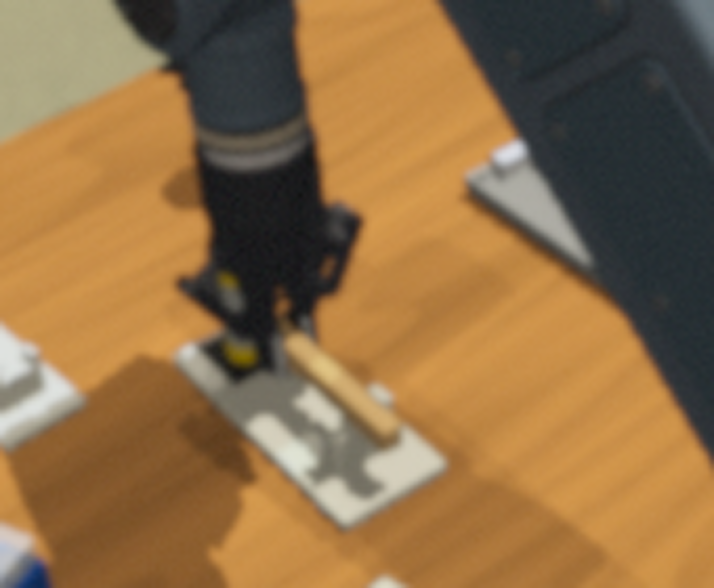

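View pics/w17.png

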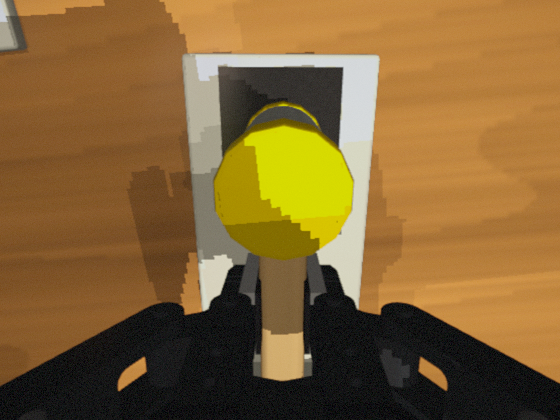

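The handle is in the fork slot and the head is over the pad, not yet in contact. Final lowering in small steps.

```bash
python3 -m handwheel '0 0 0 0 0.8 0.1 0;0 0 0 0 0 0 0';python3 -m handwheel '0 0 0 0 0.7 0 0;0 0 0 0 0 0 0';python3 -m handwheel '0 0 0 0 0.7 0 0;0 0 0 0 0 0 0'
```

```text
time_s: 22.18
position: [0.5506, 0.1474, 0.034]
orientation: [-1.651, 0.0, -1.661]
contact_force: [-0.0, 0.9, -2.5]
finger_gap: 0.0138
time_s: 22.42
position: [0.5506, 0.1474, 0.0335]
orientation: [-1.651, 0.0, -1.661]
contact_force: [-0.7, -0.2, -1.2]
finger_gap: 0.014
time_s: 22.68
position: [0.5505, 0.1474, 0.0333]
orientation: [-1.651, -0.0, -1.661]
contact_force: [-2.0, -0.3, 4.1]
finger_gap: 0.014
```

```bash
python3 -m handwheel '0 0 0 0 -0.5 0 0.3;0 0 0 0 0 0 0.6;0 0 0 0 0 0 0.6;0 0 0 0 0 0 0.6;0 0 0 0 -15 -1.5 0.6;0 0 0 0 -40 -4 0.6;0 0 0 0 -60 -6 0.6;0 0 0 0 -50 -20 0.6;0.08 0 0 0 0 -40 0.6' 
python3 -m handwheel '0 0 0 0 0 0 0.6;0 0 0 0 0 0 0.6'
python3 - <<'E'
from h import *
p=cams.camera_params("wrist");s=status.observe();print(s['position'],s['orientation'])
im=cams.snapshot("wrist");cv2.imwrite("pics/w18.png",im[...,::-1])
for l,z in(("mallet",.012),("mallet_rest",0)):
    for d in spotter.landmark_of("wrist",l)[:1]:print(l,d['pixel'],onz(p,d['pixel'],z))
im=cams.snapshot("side");crop(im,160,130,360,290,3.7,"pics/s18.png")
im=cams.snapshot("top");crop(im,170,110,440,280,2.9,"pics/t18.png")
E
```

```text
time_s: 23.8
position: [0.4989, 0.1527, 0.2088]
orientation: [-1.554, 0.003, -1.662]
contact_force: [-0.3, -0.3, -0.6]
finger_gap: 0.0512
time_s: 24.05
position: [0.4931, 0.1528, 0.2044]
orientation: [-1.569, 0.0, -1.661]
contact_force: [0.3, 0.3, -0.1]
finger_gap: 0.0512
[0.49313682 0.1527556  0.20436108] [-1.56888839e+00  3.06346987e-04 -1.66063252e+00]
mallet [283.3, 53.9] [0.59973091 0.14181493 0.012     ]
mallet_rest [282.6, 136.7] [0.53157569 0.14853117 0.        ]
```

View pics/w18.png

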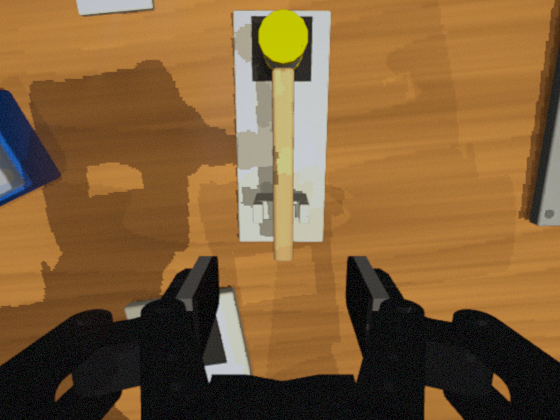

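View pics/s18.png

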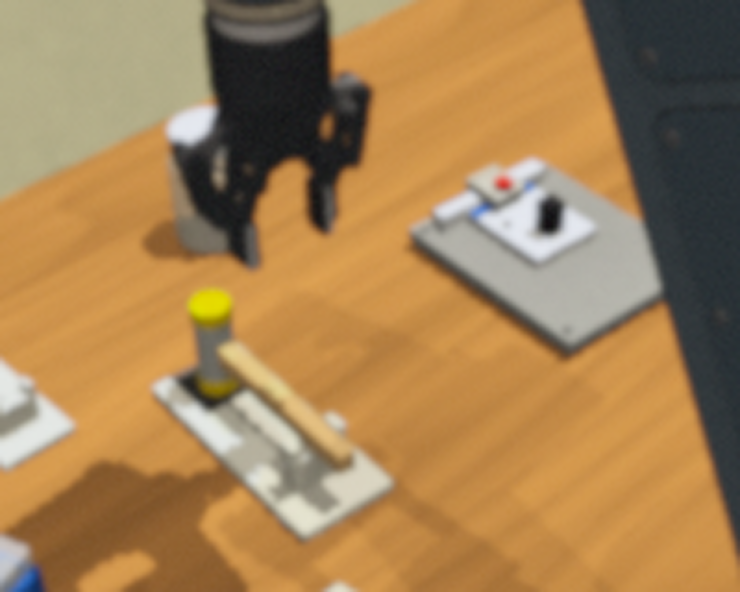

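View pics/t18.png

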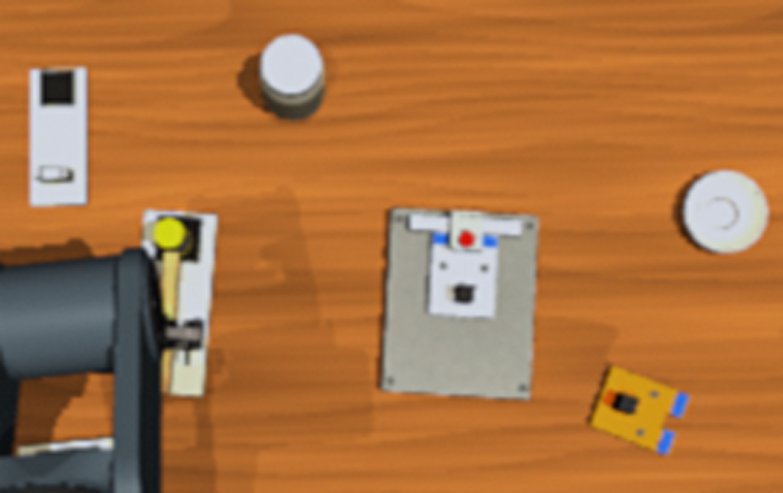

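The mallet is back upright on its rest, with its origin within about 1 mm of where it started, and the jar and dish have not moved. One last close look at the pin and plate.

```bash
python3 -m handwheel '0 0 0 50 0 0 0.6;0 0 0 52 0 0 0.6;0 0 0 52 0 0 0.6;0 0 0 52 0 0 0.6;0 0 0 52 0 0 0.6;0 0 0 45 0 0 0.6;0 0 0 0 20 0 0.6;0 0 0 0 20 0 0.6;0 0 0 0 0 0 0.6;0 0 0 0 0 0 0.6'
python3 - <<'E'
from h import *
p=cams.camera_params("wrist");print(cur())
im=cams.snapshot("wrist");crop(im,150,10,420,220,2.8,"pics/w19.png")
import pickle;pickle.dump((p,im),open("w19.pkl","wb"))
for l,z in(("pin_top",.051),("notch",.02),("stop_face",.02)):
    for d in spotter.landmark_of("wrist",l)[:1]:print(l,d['pixel'],d['conf'],onz(p,d['pixel'],z))
E
```

```text
time_s: 25.55
position: [0.466, -0.1494, 0.1636]
orientation: [-1.57, -0.0, -1.661]
contact_force: [1.5, -1.0, -0.2]
finger_gap: 0.0513
(array([ 0.46602812, -0.14943196,  0.16358359]), np.float64(-1.6608894555578715))
pin_top [296.0, 0.0] 0.82 [ 0.59213022 -0.16977692  0.051     ]
stop_face [294.0, 67.4] 0.62 [ 0.55658455 -0.16658248  0.02      ]
```

View pics/w19.png

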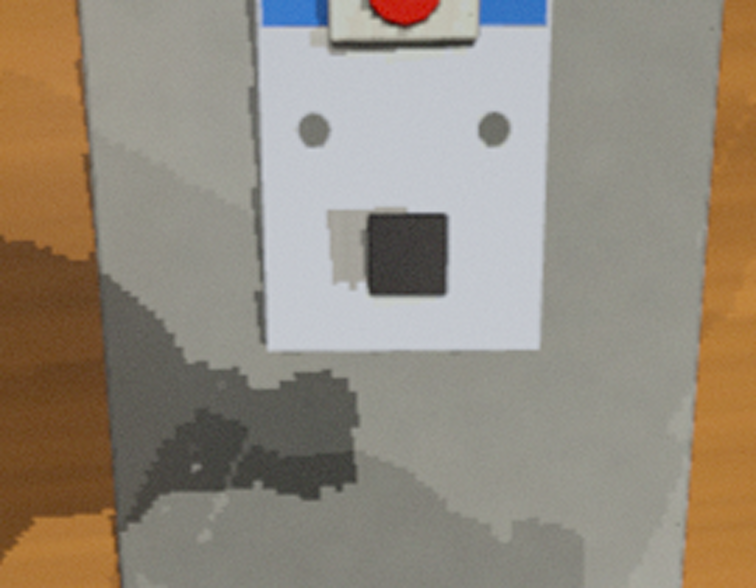

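Too far back to show the stop edge, so I'll move forward 50 mm and look again.

```bash
python3 -m handwheel '0 0 0 10 0 25 0.6;0 0 0 0 0 30 0.6;0 0 0 0 0 0 0.6;0 0 0 0 0 0 0.6'
python3 - <<'E'
from h import *
p=cams.camera_params("wrist");print(cur())
im=cams.snapshot("wrist");crop(im,150,0,420,210,2.8,"pics/w20.png")
E
```

```text
time_s: 26.25
position: [0.5183, -0.1634, 0.1633]
orientation: [-1.572, 0.0, -1.661]
contact_force: [-0.5, 1.0, -0.6]
finger_gap: 0.0512
(array([ 0.5182917 , -0.16344331,  0.16330534]), np.float64(-1.6605609332704603))
```

View pics/w20.png

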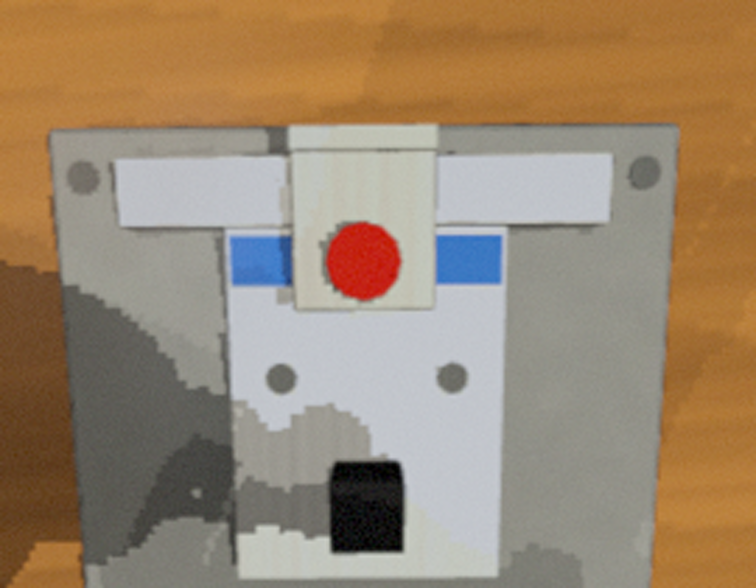

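The plate edge is flush with the stop bar, with the strips symmetric about the bracket and the pin head seated. Handing in.

Run:
```python
from h import *
print(ticket.sign_off(), status.observe()['time_s'])
```

```text
the job is handed in; nothing more can be done
the job is handed in; nothing more can be done
```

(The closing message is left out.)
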